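# Stand the fallen card stands up again

### The arm

A 7-joint arm with a two-finger parallel gripper is mounted at the origin on the work surface. World frame = base frame: x ahead of the robot, y to its left, z up, the work surface at z = 0. Lengths are in m, angles in rad, forces in N, time in s.
With the tool pointing down it reaches from about 0.4 to 0.85 m from the base axis. Payload 4.5 kg.
Tool frame: the origin (TCP) lies midway between the tips of the shut fingers; the grasp point (between the pads) lies 19 mm behind it; z points along the fingers, y is the line along which they close (so a half turn about z gives the same grasp; the last joint's range is limited). The gripper opens to 88 mm and grips with 3 to 60 N. Pads are 18 mm wide; open, the fingers measure 123 mm over their backs; the gripper's body (75 mm by 187 mm) begins 45 mm behind the grasp point.
Start: joints at [1.383, 0.689, -0.195, 1.565, 0.157, 0.902, -0.215], TCP at [0.138, -0.61, 0.239] pointing down, gripper open.
Joint ranges: [-3.01, 3.01], [-0.46, 2.08], [-1.47, 1.51], [0.13, 2.56], [-1, 4.14], [0.04, 2.09], [-2.66, 2.66]. Speed limits (rad/s): [2.57, 2.57, 3.14, 3.14, 3.14, 3.14, 3.14].

### API

Orientations are given as a unit quaternion [x, y, z, w].
In Python, from plant import r gives the robot as it stands.
- The arm moves only by the tool carry_out, never from a script. Its argument "plan" is a list of rows, each an object with "rot": the turn, a rotation vector about the tool's x, y, z in rad, a list of three; "xyz": the shift along the tool's x, y, z in m, a list of three; "grip": the closure in counts, from 0 (fully open) to 255 (shut). In form: [{"rot": [wx, wy, wz], "xyz": [dx, dy, dz], "grip": grip}, ...]. A call has 1 to 8 rows; each row is the pose to reach, as a shift and turn from the pose commanded when the call began, along the tool's axes at that moment; what a row does not reach only later rows make up. A row lasts 1/12 s, in which the tool goes at most 41.7 mm and 7.16 degrees, less where a joint would pass 70% of its speed; a pose out of reach is approached as far as the arm can. A call with a gripper value outside its range is refused whole. The fingers move at their own pace and stop on an object; "squeeze" is the grip in N (left out, the last holds). Time passes only in rows, so rows that repeat a pose let the fingers close. It gives the time, the measured TCP pose, the force, the opening and the grip force at its end, in the units of the state.
- r.get_state(): the state, without advancing time (a new reading comes with each control period).
- r.snapshot(name): name is "side" or "top"; returns the picture (420x560x3 uint8, red, green, blue); there is no depth.
- r.camera_params(name): a dict with "fx", "fy", "cx", "cy" (pixels), "position" and "attitude" of the camera in the world. Camera axes: x right, y down, z forward; pixel columns grow to the right and rows downward; lengths in m; the calibration is good to about 2 mm. A picture is of the moment at which its call begins. camera_params takes no time and is no camera call.
- r.finish_job(): hands the job in; it is judged then, once.
The state is a dict: "clock": time; "q": joint angles; "qd": joint speeds; "joint_torque": joint torques, N m; "tool_pos": TCP position; "eef_rot": TCP orientation; "contact_force": force on the tool from outside, world axes, zero at the start; "moment": the same for the moment, N m; "opening": opening from 0.0 (shut) to 1.0 (fully open); "finger_force": force on a finger pad.
Only numpy, scipy, OpenCV 4.12 (cv2) and the standard library are available. Lean on these libraries where they do the work, as an engineer would, in place of code of your own. Each camera call takes 0.05 s, during which the arm holds its last target. There are 200 camera calls.

### The job

Two of the three L-shaped plywood card stands on the sewing table have fallen on their backs. Push each fallen one over by its foot, with the outside of the fingers, until it stands upright on its foot again about where it lay, one after the other in any order. Do not pick up or lift a stand, and leave the stand that still stands and the other things on the table alone.

Things in the scene. Friction and masses are not known exactly. Their poses are not given: they have to be found in the camera images.
- large_stand: Larger fallen L-shaped plywood card stand, 260 g, on its back, card face up. Back panel 130 x 90 x 8 mm lies flat; foot panel 100 x 90 x 8 mm at one end sticks up. Origin: middle of the outer corner edge, on the table lying or standing. x: along the back away from the foot (up once it stands). z: along the foot, up while lying. Foot fills x 0-8, back z 0-8 mm.
- small_stand: Smaller fallen L-shaped plywood card stand, 160 g, on its back, card face up. Back panel 96 x 70 x 8 mm lies flat; foot panel 80 x 70 x 8 mm at one end sticks up. Origin: middle of the outer corner edge, on the table lying or standing. x: along the back away from the foot (up once it stands). z: along the foot, up while lying. Foot fills x 0-8, back z 0-8 mm.
- large_foot_end (a point): Centre of the free end edge of the larger fallen stand's foot, 100 mm from the corner edge and half-way through the 8 mm thickness; axes as the stand. Pushing the foot's inner (card side) face near here, in the stand's -x direction, turns it about the corner edge; after some 45 degrees it falls onto its foot by itself.
- small_foot_end (a point): Centre of the free end edge of the smaller fallen stand's foot, 80 mm from the corner edge and half-way through the 8 mm thickness; axes as the stand. Pushing the foot's inner (card side) face near here, in the stand's -x direction, turns it about the corner edge; after some 45 degrees it falls onto its foot by itself.
- standing_stand: Card stand of the same kind that already stands (back 112 mm high, foot 90 mm long, 80 mm wide, panels 8 mm, about 210 g); leave it alone. Origin: middle of the outer corner edge between back and foot, on the table. z up along the back; the foot runs along -x.
- spool_a: Standing spool of thread, 28 mm across, 42 mm high, beside the larger fallen stand; a bystander. Origin: centre of its underside.
- spool_b: Standing spool of thread, 28 mm across, 42 mm high, beside the smaller fallen stand; a bystander. Origin: centre of its underside.
- spool_c: Standing spool of thread, 28 mm across, 42 mm high, beside the stand that still stands; a bystander. Origin: centre of its underside.
- jar: Glass jar with lid, 68 mm across, 75 mm high, towards the far side; a bystander. Origin: centre of its underside.
- tin: Low round steel pin tin, 84 mm across, 34 mm high, towards the far side; a bystander. Origin: centre of its underside.
- scissors: Scissors with red handles lying flat, about 210 mm long, 110 mm wide, 12 mm high; a bystander. Origin: on the table near the rivet; blades along +x.
- phone: Phone in a teal case lying flat, 160 x 78 x 11 mm; a bystander. Origin: centre of its underside; long side along x.
Not all that is in view belongs to the job. Leave any blue or red look-alike of the large_stand alone.

How it is judged:
By the outcome, as a careful person would: the job done as asked, in the order asked, and still so for the second after the job is handed in, with the robot touching nothing.
It also fails if it takes over 58 s, if anything falls off the work surface, if the arm or the gripper's body presses on something with over 40 N, if the wrist force passes 120 N, or if a joint passes its speed limit or range.

## Working session

There is one attempt and no reset: what is moved stays moved. The work goes in short steps, Python scripts to look and compute and a tool call to move; the robot and the scene stay as the last step left them, time stands still between calls to the robot, and variables do not carry over. Pictures are saved under pics/ and viewed, at most 10 in all, crops included, and the job is handed in when it is done.

Besides the shell and the picture viewer there is one more tool, called as name(argument=value, ...) on one line, values as JSON. carry_out: Moves the arm, as the interface text tells. Its arguments: {"type":"object","properties":{"plan":{"type":"array"},"squeeze":{"type":"number"}},"required":["plan"]}

```bash
mkdir -p pics; ls; python3 - <<'E'
from plant import r
import cv2
for n in("top","side"):
    cv2.imwrite(f"pics/{n}0.png",cv2.cvtColor(r.snapshot(n),cv2.COLOR_RGB2BGR)); print(r.camera_params(n))
s=r.get_state();print(s)
E
```

```text
pics
{'fx': 384.7049224416617, 'fy': 384.7049224416617, 'cx': 276.19731247022247, 'cy': 212.71135525391162, 'position': array([ 0.30141027, -0.0040463 ,  1.47499758]), 'attitude': array([-0.69378876,  0.71186004, -0.0764345 ,  0.07791152])}
{'fx': 478.8055190603198, 'fy': 478.8055190603198, 'cx': 274.9083826670324, 'cy': 211.0041971075899, 'position': array([ 0.29350246, -1.08702706,  0.92408222]), 'attitude': array([ 0.88123382, -0.13869167,  0.05898303, -0.44800957])}
{'clock': 0.1, 'q': array([ 1.38281236,  0.68992264, -0.19449219,  1.56622235,  0.15729958,
        0.90252345, -0.21511159]), 'qd': array([ 5.30847242e-04, -7.27112587e-04, -4.65095032e-04, -2.49714006e-03,
        5.75751145e-04,  6.59833930e-05, -1.93542639e-04]), 'joint_torque': array([-3.76038850e-03, -5.28498030e+01, -1.27155595e+00, -1.53835380e+01,
       -5.25184732e-02,  2.00352610e-03,  6.71824000e-05]), 'tool_pos': array([ 0.13729729, -0.60914884,  0.23798019]), 'eef_rot': array([ 9.93855173e-01,  1.10685069e-01, -1.62944638e-04, -8.27505367e-04]), 'contact_force': array([ 0.15052375, -0.27746979,  0.1325751 ]), 'moment': array([ 0.04745894, -0.0711384 , -0.04970317]), 'finger_force': 0.0, 'opening': 0.9956996683391062}
```

View pics/top0.png

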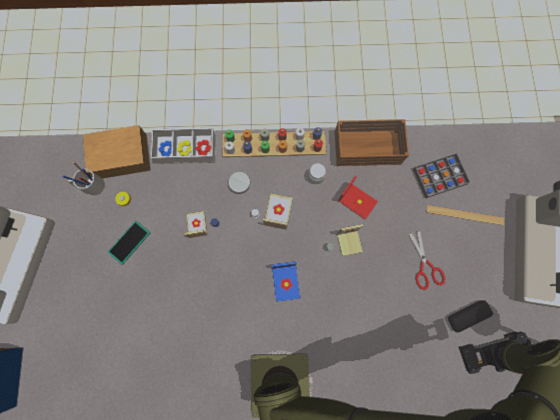

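View pics/side0.png

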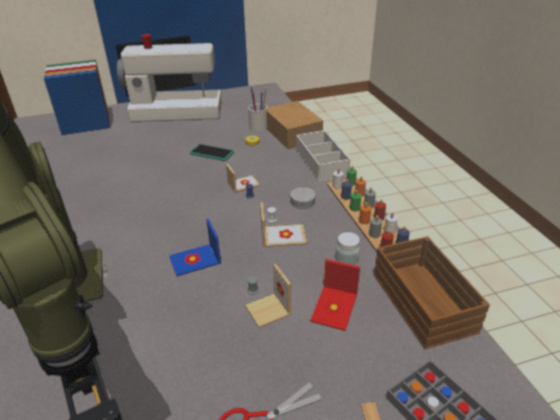

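In the top view, the candidates are:
- Large white/plywood stand at (278,211) and small one at (196,223).
- Blue look-alike at (286,282) and red look-alike at (358,198).
- Standing stand at (350,241).

I choose the two plywood ones at (278,211) and (196,223), and check them in a close crop.

```bash
python3 - <<'E'
import cv2,numpy as np
t=cv2.imread("pics/top0.png");s=cv2.imread("pics/side0.png")
def c(i,x,y,w,h,k): return cv2.resize(i[y:y+h,x:x+w],(w*k,h*k),interpolation=cv2.INTER_CUBIC)
a=np.hstack([c(t,178,203,50,37,8),c(t,250,187,50,37,8)])
b=np.hstack([c(s,220,160,50,37,8),c(s,255,202,57,43,7)[:296,:400].copy() if 0 else cv2.resize(s[202:250,255:315],(400,296),interpolation=cv2.INTER_CUBIC)])
cv2.imwrite("pics/crop.png",np.vstack([a,b]))
E
```

```text
(no output)
```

View pics/crop.png

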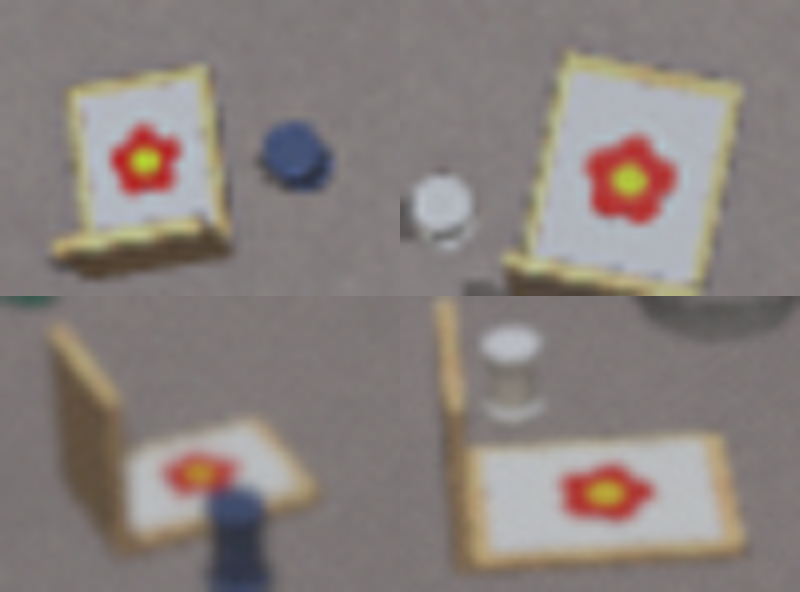

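The top crops show the small stand with its foot at its near (lower) end and the blue spool beside it. The large stand also has its foot near the robot. Both are natural plywood with the card face up, so the choice is right. I'll fit the poses from both views.

```bash
cat > h.py <<'E'
import numpy as np
from plant import r
from scipy.spatial.transform import Rotation as R
from scipy.optimize import least_squares
cam={n:r.camera_params(n) for n in("top","side")}
def proj(n,P):
    c=cam[n];q=R.from_quat(c["attitude"]).inv().apply(np.atleast_2d(P)-c["position"])
    return np.c_[c["fx"]*q[:,0]/q[:,2]+c["cx"],c["fy"]*q[:,1]/q[:,2]+c["cy"]]
def ground(n,uv,z=0):
    c=cam[n];d=R.from_quat(c["attitude"]).apply([(uv[0]-c["cx"])/c["fx"],(uv[1]-c["cy"])/c["fy"],1])
    return c["position"]+d*(z-c["position"][2])/d[2]
def world(p,L):  # pose x,y,yaw lying
    return R.from_euler("z",p[2]).apply(L)+[p[0],p[1],0]
def rel(target,yaw):  # tool-frame move to a pointing-down pose with tool y along world direction yaw+90deg (mod pi)
    s=r.get_state();q=R.from_quat(s["eef_rot"])
    best=None
    for k in(0,np.pi):
        t=R.from_euler("z",yaw+k)*R.from_euler("x",np.pi)
        v=(q.inv()*t).as_rotvec()
        if best is None or np.linalg.norm(v)<np.linalg.norm(best):best=v
    return q.inv().apply(np.array(target)-s["tool_pos"]),best
E
cat > fit.py <<'E'
from h import *
o=lambda x,y,k,ox,oy,ky=None:((x+.5)/k-.5+ox,(y+.5)/(ky or k)-.5+oy)
T=lambda x,y:o(x,y,8,178,203)
U=lambda x,y:o(x-400,y,8,250,187)
S=lambda x,y:o(x,y-296,8,220,160)
V=lambda x,y:o(x-400,y-296,400/60,255,202,296/48)
def fit(w,b,f,obs,g):
    L=np.array([[l[0]*b if l[0]<9 else l[0],l[1]*w/2,l[2]] for l in[]])
    def res(p): return np.ravel([proj(n,world(p,[np.array(l)/1000]))[0]-uv for n,uv,l in obs])
    s=least_squares(res,g,loss="soft_l1");print(s.x,np.degrees(s.x[2]));print(res(s.x).reshape(-1,2).round(1).tolist());return s.x
gs=ground("top",(196,230));gl=ground("top",(275,224));print(gs,gl)
# local y + is to robot's left when stand x points ahead
ps=fit(70,96,80,[("top",T(70,90),(96,35,8)),("top",T(205,68),(96,-35,8)),("top",T(52,242),(0,35,80)),("top",T(213,238),(0,-35,80)) if 0 else ("top",T(230,245),(0,-35,0)),
 ("side",S(318,490),(96,-35,8)),("side",S(258,415),(96,35,8)),("side",S(122,550),(0,-35,0)),("side",S(55,325),(0,35,80)),("side",S(110,405),(0,-35,80))],[gs[0],gs[1],0])
pl=fit(90,130,100,[("top",U(568,52),(130,45,8)),("top",U(743,88),(130,-45,8)),("top",U(508,258),(8,45,100)),
 ("side",V(722,435),(130,45,8)),("side",V(745,545),(130,-45,8)),("side",V(462,572),(0,-45,0)),("side",V(455,408),(0,-45,100))],[gl[0],gl[1],0])
for n,uv,z in[("blue foot top",(284,265),.1),("spool_a",(255,213),.042),("spool_b",(214,223),.042),("standfoot",(350,230),.11)]:print(n,ground("top",uv,z))
E
python3 fit.py
```

```text
[0.56854577 0.30870386 0.        ] [0.58428169 0.00068299 0.        ]
[0.54575709 0.30190377 0.13799855] 7.906734630766256
[[-0.9, -0.9], [-0.0, -1.0], [-0.3, 1.0], [0.3, 1.1], [0.8, 0.1], [0.5, 0.0], [-0.0, 1.4], [-0.6, 0.3], [-0.2, -0.2]]
[ 0.57250479  0.00213864 -0.22034095] -12.624606267686703
[[-0.6, -0.4], [-0.1, -0.6], [-0.3, -1.2], [-0.0, -0.3], [0.4, 0.4], [-0.8, 1.1], [-1.0, 0.8]]
blue foot top [ 0.41602444 -0.02797794  0.1       ]
spool_a [0.62093105 0.07580271 0.042     ]
spool_b [0.58613539 0.23195759 0.042     ]
standfoot [ 0.53419721 -0.26870395  0.11      ]
```

```bash
cat >> h.py <<'E'
PL=np.array([.5725,.0021,-.2203]);PS=np.array([.5458,.3019,.1380])
def uh(p,u,h): return [p[0]+u*np.cos(p[2]),p[1]+u*np.sin(p[2]),h]
def show(p,pts):
    for u,h in pts:
        d,v=rel(uh(p,u,h),p[2]);print((u,h),"xyz",d.round(4).tolist(),"rot",v.round(3).tolist())
def arc(l,ths,half=.009):
    return [(round(.008*np.cos(t)-l*np.sin(t)+half,4),round(.008*np.sin(t)+l*np.cos(t),4)) for t in np.radians(ths)]
E
python3 -c "
from h import *
show(PL,[(.045,.24),(.045,.09)])"
```

```text
(0.045, 0.24) xyz [0.5997, -0.4813, -0.0013] rot [-0.002, 0.001, 0.442]
(0.045, 0.09) xyz [0.5997, -0.481, 0.1487] rot [-0.002, 0.001, 0.442]
```

carry_out(plan=[{"rot": [0,0,0.1],"xyz": [0.04,-0.032,0],"grip": 255},{"rot": [0,0,0.2],"xyz": [0.08,-0.064,0],"grip": 255},{"rot": [0,0,0.3],"xyz": [0.11,-0.088,0],"grip": 255},{"rot": [0,0,0.4],"xyz": [0.14,-0.112,0],"grip": 255},{"rot": [0,0,0.44],"xyz": [0.17,-0.136,0],"grip": 255},{"rot": [0,0,0.44],"xyz": [0.2,-0.16,0],"grip": 255},{"rot": [0,0,0.44],"xyz": [0.23,-0.184,0],"grip": 255},{"rot": [0,0,0.44],"xyz": [0.26,-0.208,0],"grip": 255}], squeeze=10)

```text
clock: 0.77
tool_pos: [0.3462, -0.3476, 0.2386]
eef_rot: [0.994, -0.109, -0.0, -0.0]
contact_force: [1.3, -0.3, 0.6]
opening: 0.419
finger_force: 0.0
```

```bash
python3 -c "
from h import *
show(PL,[(.045,.24)])"
```

```text
(0.045, 0.24) xyz [0.1903, -0.3903, -0.0014] rot [-0.0, 0.0, 0.002]
```

carry_out(plan=[{"rot": [0,0,0],"xyz": [0.017,-0.035,0],"grip": 255},{"rot": [0,0,0],"xyz": [0.034,-0.07,0],"grip": 255},{"rot": [0,0,0],"xyz": [0.051,-0.105,0],"grip": 255},{"rot": [0,0,0],"xyz": [0.068,-0.14,0],"grip": 255},{"rot": [0,0,0],"xyz": [0.085,-0.175,0],"grip": 255},{"rot": [0,0,0],"xyz": [0.102,-0.21,0],"grip": 255},{"rot": [0,0,0],"xyz": [0.119,-0.245,0],"grip": 255},{"rot": [0,0,0],"xyz": [0.136,-0.28,0],"grip": 255}])

```text
clock: 1.43
tool_pos: [0.5394, -0.1038, 0.2385]
eef_rot: [0.994, -0.109, -0.0, 0.0]
contact_force: [0.9, -0.4, -0.2]
opening: 0.007
finger_force: 0.0
```

```bash
python3 -c "
from h import *
show(PL,[(.045,.24)])"
```

```text
(0.045, 0.24) xyz [0.0544, -0.1104, -0.0016] rot [0.0, 0.001, 0.002]
```

carry_out(plan=[{"rot": [0,0,0],"xyz": [0.017,-0.035,0],"grip": 255},{"rot": [0,0,0],"xyz": [0.034,-0.07,0],"grip": 255},{"rot": [0,0,0],"xyz": [0.048,-0.1,0],"grip": 255},{"rot": [0,0,0],"xyz": [0.054,-0.11,0],"grip": 255},{"rot": [0,0,0],"xyz": [0.054,-0.11,0.03],"grip": 255},{"rot": [0,0,0],"xyz": [0.054,-0.11,0.06],"grip": 255},{"rot": [0,0,0],"xyz": [0.054,-0.11,0.08],"grip": 255},{"rot": [0,0,0],"xyz": [0.054,-0.11,0.08],"grip": 255}])

```text
clock: 2.1
tool_pos: [0.6115, -0.0105, 0.1542]
eef_rot: [0.994, -0.109, -0.005, 0.001]
contact_force: [-1.3, 1.0, -0.5]
opening: 0.001
finger_force: 0.0
```

```bash
python3 - <<'E'
from h import *
import cv2,numpy as np
a=cv2.cvtColor(r.snapshot("side"),cv2.COLOR_RGB2BGR)
cv2.imwrite("pics/s1.png",cv2.resize(a[150:300,200:380],None,fx=4,fy=4,interpolation=2)[:600,:])
show(PL,[(.045,.16),(.045,.09)]+arc(.088,[0,10,20,30,40,50,60,65]))
E
```

```text
(0.045, 0.16) xyz [0.0025, -0.0035, -0.0034] rot [0.002, 0.005, 0.002]
(0.045, 0.09) xyz [0.0029, -0.0036, 0.0666] rot [0.002, 0.005, 0.002]
(np.float64(0.017), np.float64(0.088)) xyz [-0.0251, -0.0037, 0.0688] rot [0.002, 0.005, 0.002]
(np.float64(0.0016), np.float64(0.0881)) xyz [-0.0405, -0.0037, 0.0687] rot [0.002, 0.005, 0.002]
(np.float64(-0.0136), np.float64(0.0854)) xyz [-0.0557, -0.0037, 0.0715] rot [0.002, 0.005, 0.002]
(np.float64(-0.0281), np.float64(0.0802)) xyz [-0.0701, -0.0038, 0.0768] rot [0.002, 0.005, 0.002]
(np.float64(-0.0414), np.float64(0.0726)) xyz [-0.0834, -0.0038, 0.0845] rot [0.002, 0.005, 0.002]
(np.float64(-0.0533), np.float64(0.0627)) xyz [-0.0952, -0.0039, 0.0944] rot [0.002, 0.005, 0.002]
(np.float64(-0.0632), np.float64(0.0509)) xyz [-0.1051, -0.0039, 0.1063] rot [0.002, 0.005, 0.002]
(np.float64(-0.0674), np.float64(0.0444)) xyz [-0.1092, -0.0039, 0.1128] rot [0.002, 0.005, 0.002]
```

View pics/s1.png

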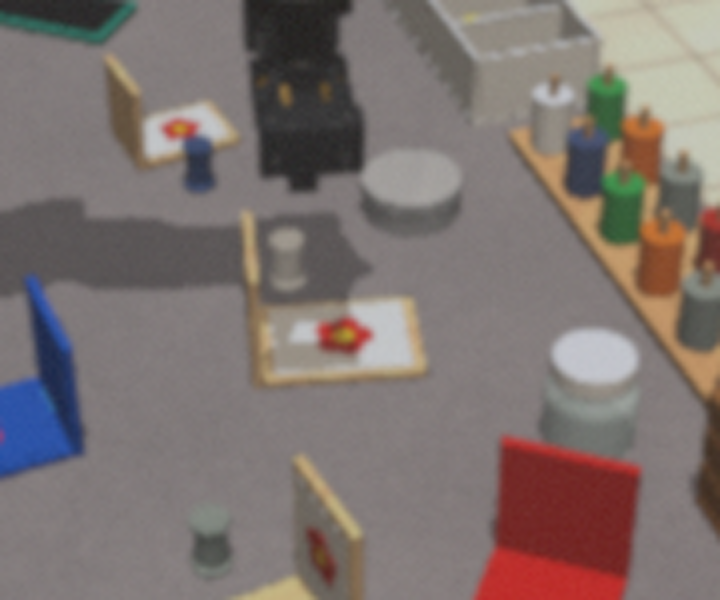

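The gripper tip, at crop (303,188), hangs over the large card behind its foot at (255,250). The body's narrow side lies along the push. Next I descend and approach.

carry_out(plan=[{"rot": [0,0,0],"xyz": [0.002,-0.003,0.02],"grip": 255},{"rot": [0,0,0],"xyz": [0.002,-0.003,0.045],"grip": 255},{"rot": [0,0,0],"xyz": [0.002,-0.003,0.065],"grip": 255},{"rot": [0,0,0],"xyz": [-0.006,-0.003,0.068],"grip": 255},{"rot": [0,0,0],"xyz": [-0.014,-0.003,0.068],"grip": 255},{"rot": [0,0,0],"xyz": [-0.02,-0.003,0.068],"grip": 255},{"rot": [0,0,0],"xyz": [-0.02,-0.003,0.068],"grip": 255}])

```text
clock: 2.73
tool_pos: [0.5959, -0.0025, 0.0922]
eef_rot: [0.994, -0.109, 0.0, -0.0]
contact_force: [0.2, -0.4, 0.7]
opening: 0.006
finger_force: 0.0
```

```bash
python3 - <<'E'
from h import *
show(PL,arc(.088,[0,10,20,30,40,50,60,66]))
E
```

```text
(np.float64(0.017), np.float64(0.088)) xyz [-0.0069, 0.0006, 0.0042] rot [-0.0, -0.001, 0.002]
(np.float64(0.0016), np.float64(0.0881)) xyz [-0.0223, 0.0005, 0.0041] rot [-0.0, -0.001, 0.002]
(np.float64(-0.0136), np.float64(0.0854)) xyz [-0.0375, 0.0005, 0.0068] rot [-0.0, -0.001, 0.002]
(np.float64(-0.0281), np.float64(0.0802)) xyz [-0.052, 0.0005, 0.012] rot [-0.0, -0.001, 0.002]
(np.float64(-0.0414), np.float64(0.0726)) xyz [-0.0653, 0.0004, 0.0196] rot [-0.0, -0.001, 0.002]
(np.float64(-0.0533), np.float64(0.0627)) xyz [-0.0772, 0.0004, 0.0295] rot [-0.0, -0.001, 0.002]
(np.float64(-0.0632), np.float64(0.0509)) xyz [-0.0871, 0.0004, 0.0413] rot [-0.0, -0.001, 0.002]
(np.float64(-0.0681), np.float64(0.0431)) xyz [-0.092, 0.0004, 0.0491] rot [-0.0, -0.001, 0.002]
```

carry_out(plan=[{"rot": [0,0,0],"xyz": [-0.004,0,0.004],"grip": 255},{"rot": [0,0,0],"xyz": [-0.008,0,0.004],"grip": 255},{"rot": [0,0,0],"xyz": [-0.012,0,0.004],"grip": 255},{"rot": [0,0,0],"xyz": [-0.016,0,0.004],"grip": 255},{"rot": [0,0,0],"xyz": [-0.02,0,0.004],"grip": 255},{"rot": [0,0,0],"xyz": [-0.024,0,0.004],"grip": 255},{"rot": [0,0,0],"xyz": [-0.028,0,0.005],"grip": 255},{"rot": [0,0,0],"xyz": [-0.028,0,0.005],"grip": 255}])

```text
clock: 3.4
tool_pos: [0.5678, 0.0037, 0.0855]
eef_rot: [0.994, -0.109, -0.001, 0.0]
contact_force: [0.0, -0.5, 1.0]
opening: 0.007
finger_force: 0.4
```

```bash
python3 - <<'E'
from h import *
import cv2,numpy as np
a=cv2.cvtColor(r.snapshot("side"),cv2.COLOR_RGB2BGR)
cv2.imwrite("pics/s2.png",cv2.resize(a[180:270,220:340],None,fx=5,fy=5,interpolation=2))
show(PL,arc(.088,[0,10,20,30,40,50,60,66]))
E
```

```text
(np.float64(0.017), np.float64(0.088)) xyz [0.0213, 0.0006, -0.0024] rot [0.0, 0.001, 0.002]
(np.float64(0.0016), np.float64(0.0881)) xyz [0.0059, 0.0005, -0.0025] rot [0.0, 0.001, 0.002]
(np.float64(-0.0136), np.float64(0.0854)) xyz [-0.0093, 0.0005, 0.0002] rot [0.0, 0.001, 0.002]
(np.float64(-0.0281), np.float64(0.0802)) xyz [-0.0238, 0.0005, 0.0054] rot [0.0, 0.001, 0.002]
(np.float64(-0.0414), np.float64(0.0726)) xyz [-0.0371, 0.0004, 0.013] rot [0.0, 0.001, 0.002]
(np.float64(-0.0533), np.float64(0.0627)) xyz [-0.049, 0.0004, 0.0229] rot [0.0, 0.001, 0.002]
(np.float64(-0.0632), np.float64(0.0509)) xyz [-0.0589, 0.0004, 0.0347] rot [0.0, 0.001, 0.002]
(np.float64(-0.0681), np.float64(0.0431)) xyz [-0.0638, 0.0004, 0.0426] rot [0.0, 0.001, 0.002]
```

View pics/s2.png

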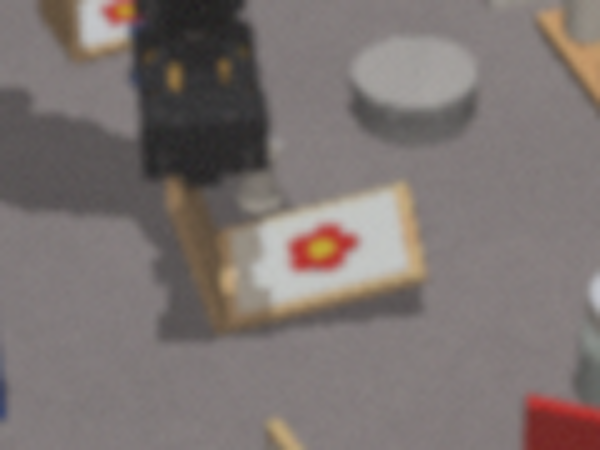

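The large stand is turning cleanly, about 15–20° so far, with its corner at crop (220,330) and not slid. I continue along the arc.

carry_out(plan=[{"rot": [0,0,0],"xyz": [-0.005,0,0],"grip": 255},{"rot": [0,0,0],"xyz": [-0.01,0,0],"grip": 255},{"rot": [0,0,0],"xyz": [-0.016,0,0.002],"grip": 255},{"rot": [0,0,0],"xyz": [-0.022,0,0.005],"grip": 255},{"rot": [0,0,0],"xyz": [-0.028,0,0.008],"grip": 255},{"rot": [0,0,0],"xyz": [-0.033,0,0.011],"grip": 255},{"rot": [0,0,0],"xyz": [-0.037,0,0.014],"grip": 255},{"rot": [0,0,0],"xyz": [-0.041,0,0.017],"grip": 255}])

```text
clock: 4.12
tool_pos: [0.5283, 0.0123, 0.0683]
eef_rot: [0.994, -0.109, -0.0, 0.0]
contact_force: [0.6, -0.3, -0.1]
opening: 0.01
finger_force: 0.1
```

```bash
python3 - <<'E'
from h import *
show(PL,arc(.088,[40,45,50,55,60,65,70]))
E
```

```text
(np.float64(-0.0414), np.float64(0.0726)) xyz [0.004, 0.0003, -0.0043] rot [0.0, 0.001, 0.002]
(np.float64(-0.0476), np.float64(0.0679)) xyz [-0.0022, 0.0003, 0.0004] rot [0.0, 0.001, 0.002]
(np.float64(-0.0533), np.float64(0.0627)) xyz [-0.0079, 0.0003, 0.0056] rot [0.0, 0.001, 0.002]
(np.float64(-0.0585), np.float64(0.057)) xyz [-0.0131, 0.0003, 0.0113] rot [0.0, 0.001, 0.002]
(np.float64(-0.0632), np.float64(0.0509)) xyz [-0.0178, 0.0003, 0.0174] rot [0.0, 0.001, 0.002]
(np.float64(-0.0674), np.float64(0.0444)) xyz [-0.022, 0.0003, 0.0239] rot [0.0, 0.001, 0.002]
(np.float64(-0.071), np.float64(0.0376)) xyz [-0.0256, 0.0003, 0.0307] rot [0.0, 0.001, 0.002]
```

carry_out(plan=[{"rot": [0,0,0],"xyz": [-0.005,0,0.003],"grip": 255},{"rot": [0,0,0],"xyz": [-0.009,0,0.006],"grip": 255},{"rot": [0,0,0],"xyz": [-0.013,0,0.011],"grip": 255},{"rot": [0,0,0],"xyz": [-0.018,0,0.017],"grip": 255},{"rot": [0,0,0],"xyz": [-0.022,0,0.023],"grip": 255},{"rot": [0,0,0],"xyz": [-0.025,0,0.027],"grip": 255},{"rot": [0,0,0],"xyz": [-0.025,0,0.027],"grip": 255},{"rot": [0,0,0],"xyz": [-0.025,0,0.027],"grip": 255}])

```text
clock: 4.78
tool_pos: [0.5044, 0.0176, 0.0414]
eef_rot: [0.994, -0.109, -0.0, 0.0]
contact_force: [-0.3, 0.5, 0.2]
opening: 0.001
finger_force: 0.0
```

```bash
python3 - <<'E'
from h import *
import cv2,numpy as np
a=cv2.cvtColor(r.snapshot("side"),cv2.COLOR_RGB2BGR)
cv2.imwrite("pics/s3.png",cv2.resize(a[160:270,200:340],None,fx=5,fy=5,interpolation=2))
show(PL,[(-.06,.05)])
E
```

```text
(-0.06, 0.05) xyz [0.0094, 0.0004, -0.0084] rot [0.0, -0.0, 0.002]
```

View pics/s3.png

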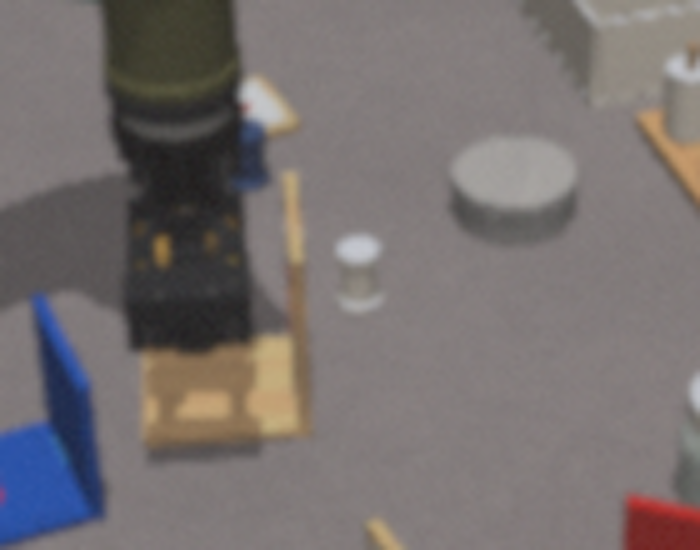

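The large stand is upright on its foot: back at crop (295,300), foot at (220,395), gripper clear of it. I rise straight up and go on to the small stand.

carry_out(plan=[{"rot": [0,0,0],"xyz": [0,0,-0.02],"grip": 255},{"rot": [0,0,0],"xyz": [0,0,-0.05],"grip": 255},{"rot": [0,0,0],"xyz": [0,0,-0.085],"grip": 255},{"rot": [0,0,0],"xyz": [0,0,-0.12],"grip": 255},{"rot": [0,0,0],"xyz": [0,0,-0.15],"grip": 255},{"rot": [0,0,0],"xyz": [0,0,-0.18],"grip": 255},{"rot": [0,0,0],"xyz": [0,0,-0.19],"grip": 255},{"rot": [0,0,0],"xyz": [0,0,-0.19],"grip": 255}])

```text
clock: 5.5
tool_pos: [0.5068, 0.0176, 0.2349]
eef_rot: [0.994, -0.109, 0.004, -0.001]
contact_force: [0.1, -0.0, 0.4]
opening: 0.009
finger_force: 0.0
```

```bash
python3 - <<'E'
from h import *
show(PS,[(.042,.22)])
E
```

```text
(0.042, 0.22) xyz [0.0156, -0.3006, 0.0157] rot [-0.001, -0.007, -0.357]
```

carry_out(plan=[{"rot": [0,0,-0.06],"xyz": [0.001,-0.03,0],"grip": 255},{"rot": [0,0,-0.12],"xyz": [0.003,-0.07,0],"grip": 255},{"rot": [0,0,-0.18],"xyz": [0.006,-0.11,0],"grip": 255},{"rot": [0,0,-0.24],"xyz": [0.008,-0.15,0],"grip": 255},{"rot": [0,0,-0.3],"xyz": [0.01,-0.19,0],"grip": 255},{"rot": [0,0,-0.357],"xyz": [0.013,-0.23,0.005],"grip": 255},{"rot": [0,0,-0.357],"xyz": [0.015,-0.27,0.01],"grip": 255},{"rot": [0,0,-0.357],"xyz": [0.016,-0.3,0.015],"grip": 255}])

```text
clock: 6.17
tool_pos: [0.5848, 0.311, 0.2149]
eef_rot: [0.997, 0.071, -0.001, -0.001]
contact_force: [0.6, 0.3, 0.6]
opening: 0.006
finger_force: 0.0
```

carry_out(plan=[{"rot": [0,0,0],"xyz": [0,0,0],"grip": 255},{"rot": [0,0,0],"xyz": [0,0,0],"grip": 255},{"rot": [0,0,0],"xyz": [0,0,0],"grip": 255}])

```text
clock: 6.42
tool_pos: [0.5848, 0.3054, 0.2154]
eef_rot: [0.998, 0.069, -0.001, 0.001]
contact_force: [0.0, -0.1, -0.4]
opening: 0.01
finger_force: 0.0
```

```bash
python3 - <<'E'
from h import *
show(PS,[(.045,.15),(.045,.07)]+arc(.070,[0,10]))
E
```

```text
(0.045, 0.15) xyz [0.006, -0.002, 0.0654] rot [0.002, 0.002, -0.0]
(0.045, 0.07) xyz [0.0062, -0.0022, 0.1454] rot [0.002, 0.002, -0.0]
(np.float64(0.017), np.float64(0.07)) xyz [-0.0218, -0.0022, 0.1454] rot [0.002, 0.002, -0.0]
(np.float64(0.0047), np.float64(0.0703)) xyz [-0.0341, -0.0022, 0.1451] rot [0.002, 0.002, -0.0]
```

carry_out(plan=[{"rot": [0,0,0],"xyz": [0.006,-0.002,0.03],"grip": 255},{"rot": [0,0,0],"xyz": [0.006,-0.002,0.06],"grip": 255},{"rot": [0,0,0],"xyz": [0.006,-0.002,0.09],"grip": 255},{"rot": [0,0,0],"xyz": [0.006,-0.002,0.12],"grip": 255},{"rot": [0,0,0],"xyz": [0.004,-0.002,0.143],"grip": 255},{"rot": [0,0,0],"xyz": [-0.006,-0.002,0.145],"grip": 255},{"rot": [0,0,0],"xyz": [-0.015,-0.002,0.145],"grip": 255},{"rot": [0,0,0],"xyz": [-0.015,-0.002,0.145],"grip": 255}])

```text
clock: 7.08
tool_pos: [0.5682, 0.304, 0.071]
eef_rot: [0.998, 0.068, -0.002, 0.001]
contact_force: [-0.0, 0.9, 0.3]
opening: 0.001
finger_force: 0.0
```

```bash
python3 - <<'E'
from h import *
show(PS,arc(.070,[0,10,20,30,40,50,60,70]))
E
```

```text
(np.float64(0.017), np.float64(0.07)) xyz [-0.0054, -0.001, 0.001] rot [0.003, 0.004, -0.001]
(np.float64(0.0047), np.float64(0.0703)) xyz [-0.0177, -0.001, 0.0007] rot [0.003, 0.004, -0.001]
(np.float64(-0.0074), np.float64(0.0685)) xyz [-0.0298, -0.001, 0.0026] rot [0.003, 0.004, -0.001]
(np.float64(-0.0191), np.float64(0.0646)) xyz [-0.0415, -0.001, 0.0065] rot [0.003, 0.004, -0.001]
(np.float64(-0.0299), np.float64(0.0588)) xyz [-0.0523, -0.001, 0.0124] rot [0.003, 0.004, -0.001]
(np.float64(-0.0395), np.float64(0.0511)) xyz [-0.0619, -0.001, 0.0201] rot [0.003, 0.004, -0.001]
(np.float64(-0.0476), np.float64(0.0419)) xyz [-0.0699, -0.001, 0.0293] rot [0.003, 0.004, -0.001]
(np.float64(-0.054), np.float64(0.0315)) xyz [-0.0763, -0.001, 0.0398] rot [0.003, 0.004, -0.001]
```

carry_out(plan=[{"rot": [0,0,0],"xyz": [-0.004,-0.001,0],"grip": 255},{"rot": [0,0,0],"xyz": [-0.008,-0.001,0],"grip": 255},{"rot": [0,0,0],"xyz": [-0.012,-0.001,0],"grip": 255},{"rot": [0,0,0],"xyz": [-0.016,-0.001,0],"grip": 255},{"rot": [0,0,0],"xyz": [-0.02,-0.001,0.001],"grip": 255},{"rot": [0,0,0],"xyz": [-0.025,-0.001,0.002],"grip": 255},{"rot": [0,0,0],"xyz": [-0.03,-0.001,0.003],"grip": 255},{"rot": [0,0,0],"xyz": [-0.034,-0.001,0.004],"grip": 255}])

```text
clock: 7.75
tool_pos: [0.5354, 0.3032, 0.0675]
eef_rot: [0.998, 0.07, -0.0, 0.0]
contact_force: [-0.0, 0.5, 0.1]
opening: 0.005
finger_force: 0.2
```

```bash
python3 - <<'E'
from h import *
import cv2,numpy as np
a=cv2.cvtColor(r.snapshot("side"),cv2.COLOR_RGB2BGR)
cv2.imwrite("pics/s4.png",cv2.resize(a[130:230,190:310],None,fx=5,fy=5,interpolation=2))
show(PS,arc(.070,[20,30,40,50,60,70]))
E
```

```text
(np.float64(-0.0074), np.float64(0.0685)) xyz [0.0038, 0.0028, -0.0013] rot [0.001, 0.002, 0.002]
(np.float64(-0.0191), np.float64(0.0646)) xyz [-0.0079, 0.0027, 0.0027] rot [0.001, 0.002, 0.002]
(np.float64(-0.0299), np.float64(0.0588)) xyz [-0.0187, 0.0027, 0.0085] rot [0.001, 0.002, 0.002]
(np.float64(-0.0395), np.float64(0.0511)) xyz [-0.0283, 0.0027, 0.0162] rot [0.001, 0.002, 0.002]
(np.float64(-0.0476), np.float64(0.0419)) xyz [-0.0363, 0.0027, 0.0254] rot [0.001, 0.002, 0.002]
(np.float64(-0.054), np.float64(0.0315)) xyz [-0.0427, 0.0027, 0.0358] rot [0.001, 0.002, 0.002]
```

View pics/s4.png

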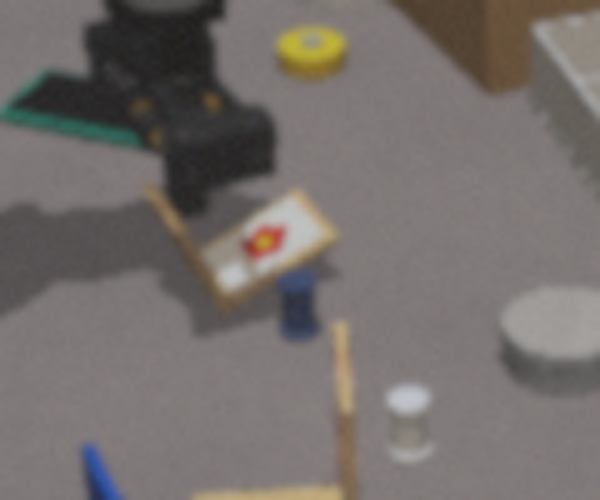

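The small stand is turned about 23°, with its corner at crop (225,305) unmoved and the blue spool clear. I continue.

carry_out(plan=[{"rot": [0,0,0],"xyz": [-0.004,0.002,0.001],"grip": 255},{"rot": [0,0,0],"xyz": [-0.008,0.003,0.003],"grip": 255},{"rot": [0,0,0],"xyz": [-0.013,0.003,0.005],"grip": 255},{"rot": [0,0,0],"xyz": [-0.018,0.003,0.008],"grip": 255},{"rot": [0,0,0],"xyz": [-0.023,0.003,0.011],"grip": 255},{"rot": [0,0,0],"xyz": [-0.028,0.003,0.015],"grip": 255},{"rot": [0,0,0],"xyz": [-0.032,0.003,0.019],"grip": 255},{"rot": [0,0,0],"xyz": [-0.036,0.003,0.024],"grip": 255}])

```text
clock: 8.47
tool_pos: [0.5005, 0.2953, 0.0433]
eef_rot: [0.998, 0.069, 0.0, 0.0]
contact_force: [-0.4, -0.4, 0.7]
opening: 0.01
finger_force: 0.0
```

carry_out(plan=[{"rot": [0,0,0],"xyz": [-0.003,0,0.005],"grip": 255},{"rot": [0,0,0],"xyz": [-0.006,0,0.01],"grip": 255},{"rot": [0,0,0],"xyz": [-0.006,0,0.01],"grip": 255},{"rot": [0,0,0],"xyz": [-0.006,0,0.01],"grip": 255},{"rot": [0,0,0],"xyz": [-0.006,0,0.01],"grip": 255}])

```text
clock: 8.88
tool_pos: [0.4954, 0.2945, 0.0337]
eef_rot: [0.998, 0.069, 0.0, -0.0]
contact_force: [0.4, -0.0, -0.5]
opening: 0.009
finger_force: 0.0
```

```bash
python3 - <<'E'
from h import *
import cv2,numpy as np
a=cv2.cvtColor(r.snapshot("side"),cv2.COLOR_RGB2BGR)
cv2.imwrite("pics/s5.png",cv2.resize(a[130:230,190:310],None,fx=5,fy=5,interpolation=2))
show(PS,[(-.05,.035)])
E
```

```text
(-0.05, 0.035) xyz [0.0007, -0.0004, -0.0011] rot [-0.0, -0.001, 0.001]
```

View pics/s5.png

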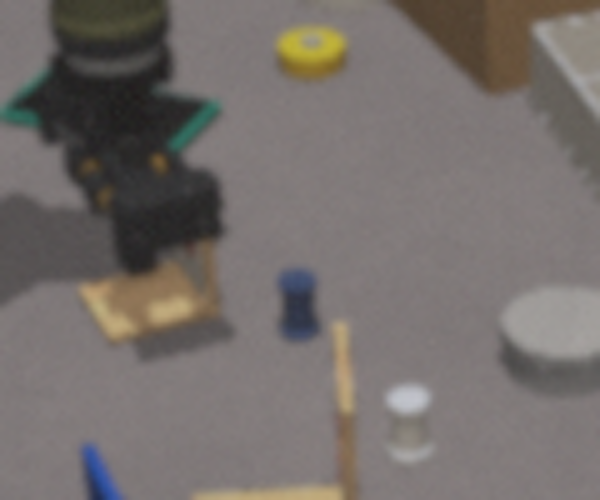

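The small stand is upright: foot flat at crop (150,300), back at (210,275). The gripper body is close to the back, so I edge away from it and rise.

carry_out(plan=[{"rot": [0,0,0],"xyz": [-0.005,0,0],"grip": 255},{"rot": [0,0,0],"xyz": [-0.01,0,0],"grip": 255},{"rot": [0,0,0],"xyz": [-0.01,0,-0.03],"grip": 255},{"rot": [0,0,0],"xyz": [-0.01,0,-0.065],"grip": 255},{"rot": [0,0,0],"xyz": [-0.01,0,-0.1],"grip": 255},{"rot": [0,0,0],"xyz": [-0.01,0,-0.14],"grip": 255},{"rot": [0,0,0],"xyz": [-0.01,0,-0.18],"grip": 255},{"rot": [0,0,0],"xyz": [-0.01,0,-0.22],"grip": 255}])

```text
clock: 9.6
tool_pos: [0.4841, 0.2927, 0.2556]
eef_rot: [0.998, 0.069, -0.0, 0.0]
contact_force: [0.7, 0.4, -0.4]
opening: 0.005
finger_force: 0.0
```

carry_out(plan=[{"rot": [0,0,0],"xyz": [0,0,0],"grip": 255},{"rot": [0,0,0],"xyz": [0,0,0],"grip": 255},{"rot": [0,0,0],"xyz": [0,0,0],"grip": 255},{"rot": [0,0,0],"xyz": [0,0,0],"grip": 255}])

```text
clock: 9.93
tool_pos: [0.4839, 0.2924, 0.2521]
eef_rot: [0.998, 0.069, -0.002, 0.001]
contact_force: [0.3, 1.1, -0.4]
opening: 0.006
finger_force: 0.0
```

```bash
python3 - <<'E'
from h import *
import cv2
a=cv2.cvtColor(r.snapshot("side"),cv2.COLOR_RGB2BGR)
cv2.imwrite("pics/s6.png",cv2.resize(a[120:340,160:400],(720,600)[:2] if 0 else None,fx=2.7,fy=2.7,interpolation=2))
E
```

```text
(no output)
```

View pics/s6.png

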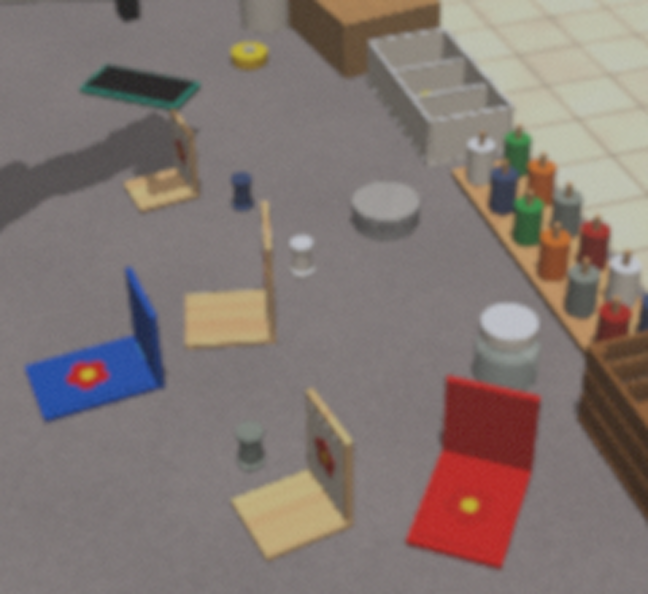

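Both stands are upright, the small one at (165,170) and the large one at (235,290). The bystanders have not moved and the gripper is clear.

```bash
python3 -c "
from plant import r
print(r.finish_job())"
```

```text
the job is handed in; nothing more can be done
None
```

I pushed both fallen stands upright onto their feet about where they lay, left everything else on the table alone, and handed the job in at about 10 s on the clock.

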